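# Line up the tile hole cutters by diameter

## Robot

A 7-joint arm with a two-finger parallel gripper is mounted at the origin on the work surface. World frame = base frame: x ahead of the robot, y to its left, z up, the work surface at z = 0. Lengths are in m, angles in degrees, forces in N, time in s.
With the tool pointing down it reaches from about 0.425 to 0.875 m from the base axis. Payload 4.7 kg.
Tool frame: the origin (TCP) lies midway between the tips of the shut fingers; the grasp point (between the pads) lies 19 mm behind it (env.tcp_to_grasp is the distance from the TCP to the grasp point, in m); z points along the fingers, x is the direction in which the jaws open and shut, and the axes are right-handed (so a half turn about z gives the same grasp; the last joint's range is limited). The gripper opens to 87 mm and grips with 3 to 60 N. Pads are 19 mm wide; open, the fingers measure 117 mm over their backs; the gripper's body (75 mm by 190 mm) begins 51 mm behind the grasp point.
Start: joints at [78.043, 18.392, -4.016, 83.108, 1.295, 78.541, -3.26], TCP at [0.144, -0.634, 0.223] pointing down, gripper open.
Joint ranges: [-163.93, 163.93], [-17.29, 119.83], [-79.2, 71.16], [3.27, 140.29], [-89.18, 269.18], [5.43, 117.66], [-154.24, 154.24]. Speed limits (degrees/s): [147.25, 147.25, 180, 180, 180, 180, 180].

## Interface

Orientations are given as [roll, pitch, yaw] about the fixed x, y, z axes, in that order (R = Rz(yaw) Ry(pitch) Rx(roll)).
In Python, from cell import env, viewer gives the robot as it stands.
- The arm moves only by the shell command python3 -m pendant 'ROWS' [OPENING] [FORCE]. ROWS is JSON, a list of rows, each a list of 6 numbers: the shift along the tool's x, y, z each as a share of 0.1 m, from -1 to 1, then the turn, a rotation vector about the tool's x, y, z each as a share of 90 degrees, from -1 to 1. A call has exactly 8 rows; each row is the pose to reach, as a shift and turn from the pose commanded when the call began, along the tool's axes at that moment; what a row does not reach only later rows make up. A row lasts 1/8 s, in which the tool goes at most 62.5 mm and 10.7 degrees, less where a joint would pass 70% of its speed; a pose out of reach is approached as far as the arm can. A call with a number of a shift or a turn outside -1 to 1 is refused whole. A call with a gripper value outside its range is refused whole. OPENING is the finger opening in mm, from 0 to 87, set as the call begins (- or left out, the last holds). The fingers move at their own pace and stop on an object; FORCE is the grip in N (left out, the last holds). Time passes only in rows, so rows that repeat a pose let the fingers close, or fill a call up. It gives the time, the measured TCP pose, the force and the opening at its end, in the units of the state.
- env.get_obs(): the state, without advancing time (a new reading comes with each control period).
- viewer.read_camera(name): name is "scene" or "top" or "wrist"; returns a dict with "frame" (400x640x3 uint8, red, green, blue), "fx", "fy", "cx", "cy" (pixels), "view" (4x4, takes a point from world to camera coordinates); the wrist camera has in their place "hand_eye" (4x4, takes a point from camera to tool coordinates, whose origin is the TCP and whose axes are the tool frame's). Camera axes: x right, y down, z forward; pixel columns grow to the right and rows downward; lengths in m; the calibration is good to about 2 mm. A picture is of the moment at which its call begins: read the wrist's pose just before it. There is no depth.
- env.sign_off(): hands the job in, once; it reports no verdict.
The state is a dict: "time_s": time; "qpos": joint angles; "joint_velocities": joint speeds; "effort": joint torques, N m; "tool_pos": TCP position; "tool_rot": TCP orientation; "force": force on the tool from outside, world axes, zero at the start; "wrist_torque": the same for the moment, N m; "grip_width": finger opening in m.
Only numpy, scipy, OpenCV 4.12 (cv2) and the standard library are available. Lean on these libraries where they do the work, as an engineer would, in place of code of your own. Each camera call takes 0.05 s, during which the arm holds its last target.

## Task

Put the four diamond hole cutters away on the row of grey pads in the black tray, in order of width: the narrowest on the pad next to the mixing-paddle socket, then wider and wider towards the suction cup. Stand each one upright with its hub up, centred on its own pad, and let go; leave the suction cup where it is.

Things in the scene. Friction and masses are not known exactly. Their poses are not given: they have to be found in the camera images.
- cutter_p_mid (a point): The narrowest of four loose diamond hole cutters: a plain steel cylinder 24 mm in outer diameter and 46 mm tall, standing rim down, with a central dark hexagonal hub (21 mm across, 14 mm tall) on top; 60 mm tall overall, 90 g give or take 20 %. All four are alike but for the diameter (24, 34, 45, 56 mm). The point is on its axis, half-way up (30 mm above its underside); z points up along its axis. Stands upright on the worktop (z = 0) at the start.
- cutter_q_mid (a point): The second narrowest of four loose diamond hole cutters: a plain steel cylinder 34 mm in outer diameter and 46 mm tall, standing rim down, with a central dark hexagonal hub (21 mm across, 14 mm tall) on top; 60 mm tall overall, 140 g give or take 20 %. All four are alike but for the diameter (24, 34, 45, 56 mm). The point is on its axis, half-way up (30 mm above its underside); z points up along its axis. Stands upright on the worktop (z = 0) at the start.
- cutter_r_mid (a point): The second widest of four loose diamond hole cutters: a plain steel cylinder 45 mm in outer diameter and 46 mm tall, standing rim down, with a central dark hexagonal hub (21 mm across, 14 mm tall) on top; 60 mm tall overall, 200 g give or take 20 %. All four are alike but for the diameter (24, 34, 45, 56 mm). The point is on its axis, half-way up (30 mm above its underside); z points up along its axis. Stands upright on the worktop (z = 0) at the start.
- cutter_s_mid (a point): The widest of four loose diamond hole cutters: a plain steel cylinder 56 mm in outer diameter and 46 mm tall, standing rim down, with a central dark hexagonal hub (21 mm across, 14 mm tall) on top; 60 mm tall overall, 280 g give or take 20 %. All four are alike but for the diameter (24, 34, 45, 56 mm). The point is on its axis, half-way up (30 mm above its underside); z points up along its axis. Stands upright on the worktop (z = 0) at the start.
- pad_a_top (a point): One of four identical fixed grey round pads, 64 mm in diameter and 3 mm thick, in a straight row with 82 mm between neighbouring centres, along the middle of a fixed black plastic tray (560 x 120 mm, floor 4 mm thick, rim 14 mm high). The point is the centre of its top face, 7 mm above the worktop; z up, y along the tray and its row of pads, x across it.
- pad_b_top (a point): One of four identical fixed grey round pads, 64 mm in diameter and 3 mm thick, in a straight row with 82 mm between neighbouring centres, along the middle of a fixed black plastic tray (560 x 120 mm, floor 4 mm thick, rim 14 mm high). The point is the centre of its top face, 7 mm above the worktop; z up, y along the tray and its row of pads, x across it.
- pad_c_top (a point): One of four identical fixed grey round pads, 64 mm in diameter and 3 mm thick, in a straight row with 82 mm between neighbouring centres, along the middle of a fixed black plastic tray (560 x 120 mm, floor 4 mm thick, rim 14 mm high). The point is the centre of its top face, 7 mm above the worktop; z up, y along the tray and its row of pads, x across it.
- pad_d_top (a point): One of four identical fixed grey round pads, 64 mm in diameter and 3 mm thick, in a straight row with 82 mm between neighbouring centres, along the middle of a fixed black plastic tray (560 x 120 mm, floor 4 mm thick, rim 14 mm high). The point is the centre of its top face, 7 mm above the worktop; z up, y along the tray and its row of pads, x across it.
- socket: Fixed dark steel bayonet socket (68 mm flange, 54 mm collar, 50 mm tall) with a steel mixing-paddle shaft 14 mm thick standing up out of it, its top 120 mm above the socket's underside, in the tray at one end of the row of pads (either end), in line with them, 110 mm from the centre of the nearest pad. Origin: centre of its underside, on the tray floor; z up.
- suction_cup_mid (a point): Small loose matte black tile suction cup (68 mm in diameter, 49 mm tall, 200 g) with a grey lever on top, in the tray at the other end of the row, 110 mm from the centre of the nearest pad. Not to be moved. The point is on its axis, half-way up (24.5 mm above the tray floor); z up.
Not all that is in view belongs to the job. What is shaped like the part that bears cutter_q_mid but blue is not meant.

How it is judged:
By the outcome, as a careful person would: the job done as asked, in the order asked, and still so for the second after the job is handed in, with the robot touching nothing.
It also fails if it takes over 93 s, if anything falls off the work surface, if the arm or the gripper's body presses on something with over 40 N, if the wrist force passes 120 N, or if a joint passes its speed limit or range.

## Working session

There is one attempt and no reset: what is moved stays moved. The work goes in short steps, Python scripts to look and compute and a shell command to move; the robot and the scene stay as the last step left them, time stands still between calls to the robot, and variables do not carry over. Pictures are saved under pics/ and viewed, and the job is handed in when it is done.

```bash
ls; mkdir -p pics; python3 - <<'E'
from cell import env, viewer
import cv2
o=env.get_obs();print({k:o[k] for k in('time_s','tool_pos','tool_rot','force','grip_width')},env.tcp_to_grasp)
for n in('scene','top','wrist'):
    c=viewer.read_camera(n);cv2.imwrite(f'pics/{n}0.png',c['frame'][:,:,::-1]);print(n,c['fx'],c['fy'],c['cx'],c['cy'],c.get('view',c.get('hand_eye')))
E
```

```text
pics
{'time_s': 0.0, 'tool_pos': array([ 0.14345071, -0.63341611,  0.22146658]), 'tool_rot': array([ 1.79993432e+02,  1.08558627e-01, -7.72303760e+01]), 'force': array([-0.43164104,  0.43859642,  0.21212591]), 'grip_width': 0.08713519379759917} 0.0187
scene 374.81314092362936 374.81314092362936 321.6050403690652 200.12296209726114 [[ 0.01048952  0.99991182 -0.00814385  0.01508261]
 [ 0.72335134 -0.01321091 -0.69035376 -0.37077756]
 [-0.69040047  0.00135061 -0.72342613  1.25560178]
 [ 0.          0.          0.          1.        ]]
top 375.6252866411521 375.6252866411521 319.1868362570031 196.68628482385475 [[ 0.12506123 -0.99214476 -0.00290795 -0.0632197 ]
 [-0.96875847 -0.12147963 -0.21621683  0.56582645]
 [ 0.21416514  0.02985744 -0.97634104  0.79010359]
 [ 0.          0.          0.          1.        ]]
wrist 356.52452348411157 356.52452348411157 321.79816666668563 195.05540786782748 [[ 9.99999831e-01  2.18682918e-04 -5.39377790e-04  6.64257346e-04]
 [-7.36651419e-05  9.66831853e-01  2.55413708e-01 -6.95692977e-02]
 [ 5.77342243e-04 -2.55413625e-01  9.66831706e-01 -1.62432165e-01]
 [ 0.00000000e+00  0.00000000e+00  0.00000000e+00  1.00000000e+00]]
```

View pics/scene0.png

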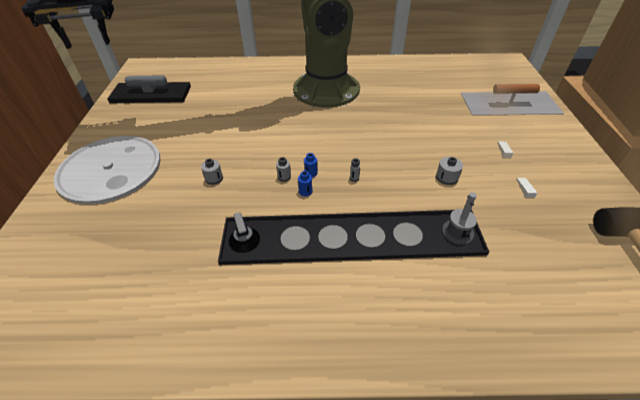

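View pics/top0.png

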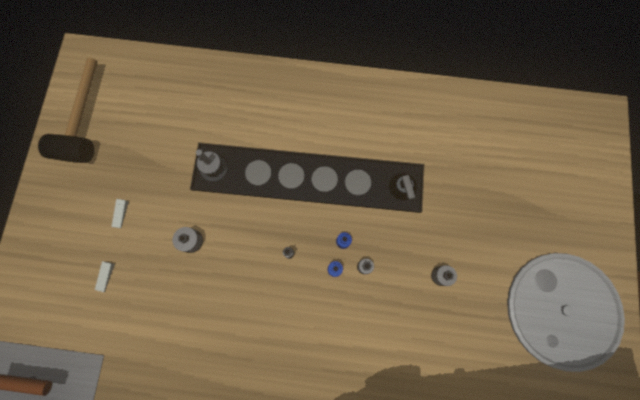

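View pics/wrist0.png

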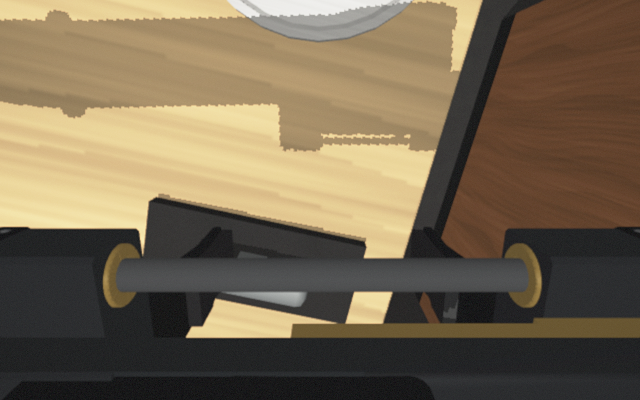

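```bash
python3 - <<'E'
import cv2,numpy as np
s=cv2.imread('pics/scene0.png')[140:270,190:500];t=cv2.imread('pics/top0.png')[135:295,160:480]
cv2.imwrite('pics/c_s.png',cv2.resize(s,None,fx=2.5,fy=2.5,interpolation=2))
cv2.imwrite('pics/c_t.png',cv2.resize(t,None,fx=2.5,fy=2.5,interpolation=2))
E
```

```text
(no output)
```

View pics/c_s.png

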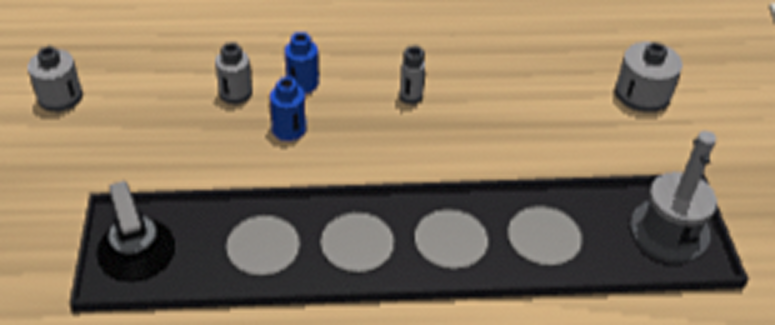

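View pics/c_t.png

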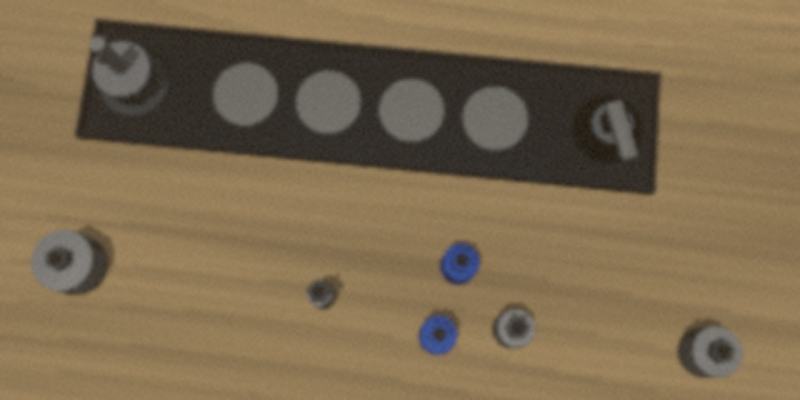

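The crops show these candidates. Cutters, with scene pixel / top pixel:
- r: (210,160) / (448,275)
- q, steel: (283,159) / (366,265)
- p: (356,160) / (288,251)
- s: (452,159) / (184,238)

The two blue look-alikes at scene (310,165) and (305,184) are rejected. The pads run from scene (295,237) at the suction-cup end to (407,234) at the socket end.

```bash
cat > h.py <<'E'
import numpy as np,cv2
from cell import env,viewer
from scipy.spatial.transform import Rotation as R
def cam(n):
    o=env.get_obs();c=viewer.read_camera(n);K=np.array([[c['fx'],0,c['cx']],[0,c['fy'],c['cy']],[0,0,1]])
    if 'view' in c: V=np.array(c['view'])
    else:
        T=np.eye(4);T[:3,:3]=R.from_euler('xyz',o['tool_rot'],degrees=True).as_matrix();T[:3,3]=o['tool_pos'];V=np.linalg.inv(T@np.array(c['hand_eye']))
    return np.array(c['frame']),K,V,o
def ray(K,V,p):
    C=np.linalg.inv(V);d=C[:3,:3]@np.linalg.inv(K)@[p[0],p[1],1];return C[:3,3],d/np.linalg.norm(d)
def plane(K,V,p,z):
    c,d=ray(K,V,p);return c+d*(z-c[2])/d[2]
def tri(*ks):
    A=0;b=0
    for K,V,p in ks:
        c,d=ray(K,V,p);M=np.eye(3)-np.outer(d,d);A=A+M;b=b+M@c
    x=np.linalg.solve(A,b);return x,max(np.linalg.norm((np.eye(3)-np.outer(d,d))@(x-c)) for c,d in [ray(*k) for k in ks])
E
python3 - <<'E'
from h import *
fs,Ks,Vs,_=cam('scene');ft,Kt,Vt,_=cam('top')
P={'r':[(49,51),(721,350)],'q':[(232,48),(516,326)],'p':[(414,50),(321,290)],'s':[(656,48),(60,258)]}
for k,(a,b) in P.items():
    a=np.array(a)/2.5+[190,140];b=np.array(b)/2.5+[160,135];print(k,*tri((Ks,Vs,a),(Kt,Vt,b)))
def pads(f,box):
    x0,y0,x1,y1=box;g=f[y0:y1,x0:x1].astype(int);m=((g.mean(2)>75)&(np.ptp(g,axis=2)<25)).astype(np.uint8)
    n,l,s,c=cv2.connectedComponentsWithStats(m);r=[(c[i]+[x0,y0],s[i,4]) for i in range(1,n) if s[i,4]>150];return r
a=[x for x in pads(fs,(270,215,435,255))];b=pads(ft,(235,155,385,200))
print(a,b)
A=sorted([x[0] for x in a],key=lambda p:p[0]);B=sorted([x[0] for x in b],key=lambda p:-p[0])
for p,q in zip(A,B):print(*tri((Ks,Vs,p),(Kt,Vt,q)),plane(Ks,Vs,p,.007)[:2],plane(Kt,Vt,q,.007)[:2])
E
```

```text
r [ 0.43180588 -0.29186306  0.06107453] 7.741894071185067e-05
q [ 0.43002928 -0.11369623  0.06035904] 0.0001352185598622967
p [0.43956979 0.061346   0.06278344] 0.0017163786164261182
s [0.43891565 0.29602748 0.06035912] 0.0020267758719086865
[(array([407.52072072, 233.79459459]), np.int32(555)), (array([370.05945946, 235.11171171]), np.int32(555)), (array([294.73758865, 237.63652482]), np.int32(564)), (array([332.58687943, 236.37234043]), np.int32(564))] [(array([257.6183953 , 172.13894325]), np.int32(511)), (array([290.75775194, 175.3255814 ]), np.int32(516)), (array([324.18857143, 178.67809524]), np.int32(525)), (array([357.49429658, 181.88403042]), np.int32(526))]
[ 0.6298913  -0.07936423  0.00608217] 0.0007895846237852837 [ 0.63057889 -0.08007374] [ 0.62960772 -0.07850988]
[0.62778386 0.00270418 0.00610284] 0.00036172638885981174 [0.62849059 0.00230892] [0.62754767 0.0030451 ]
[0.6259174  0.08482863 0.00643806] 0.0005461104325998075 [0.62639025 0.08418396] [0.62580918 0.0853126 ]
[0.62378489 0.16687431 0.00661822] 0.0003749521512628524 [0.62412458 0.16637434] [0.62373376 0.16717657]
```

The two views agree to about 2 mm: hubs at z≈60 mm, pads at z≈6–7 mm. All picks will use yaw 0, so the jaws close across the tray row. First I turn the tool and head towards r.

```bash
python3 -m pendant '[[-0.125,-0.125,0,0,0,-0.107],[-0.25,-0.25,0,0,0,-0.2145],[-0.375,-0.375,0,0,0,-0.322],[-0.5,-0.5,0,0,0,-0.429],[-0.625,-0.625,0,0,0,-0.536],[-0.75,-0.75,0,0,0,-0.6435],[-0.875,-0.875,0,0,0,-0.751],[-1,-1,0,0,0,-0.858]]' 87 20
```

```text
time_s: 1.25
tool_pos: [0.2193, -0.5137, 0.2225]
tool_rot: [-180.0, 0.0, 0.3]
force: [0.2, 0.5, 1.0]
grip_width: 0.0868
```

```bash
python3 -m pendant '[[0.125,-0.125,0,0,0,0],[0.25,-0.25,0,0,0,0],[0.375,-0.375,0,0,0,0],[0.5,-0.5,0,0,0,0],[0.625,-0.625,0,0,0,0],[0.75,-0.75,0,0,0,0],[0.875,-0.875,0,0,0,0],[1,-1,0,0,0,0]]'; python3 -m pendant '[[0.125,-0.125,0,0,0,0],[0.25,-0.25,0,0,0,0],[0.375,-0.375,0,0,0,0],[0.5,-0.5,0,0,0,0],[0.625,-0.625,0,0,0,0],[0.75,-0.75,0,0,0,0],[0.9,-0.9,0,0,0,0],[1,-1,0,0,0,0]]'
python3 - <<'E'
from h import *
f,K,V,o=cam('wrist');cv2.imwrite('pics/w1.png',f[:,:,::-1]);print(o['time_s'],o['tool_pos'],o['tool_rot'])
E
```

```text
time_s: 2.25
tool_pos: [0.3199, -0.4135, 0.2226]
tool_rot: [180.0, 0.0, -0.0]
force: [0.4, 0.0, 0.0]
grip_width: 0.0868
time_s: 3.25
tool_pos: [0.4202, -0.3132, 0.2226]
tool_rot: [-180.0, -0.0, 0.1]
force: [0.1, 0.4, 0.6]
grip_width: 0.087
3.25 [ 0.4201665  -0.31315058  0.22258736] [-1.79995074e+02 -8.93988036e-03  5.12241389e-02]
```

View pics/w1.png

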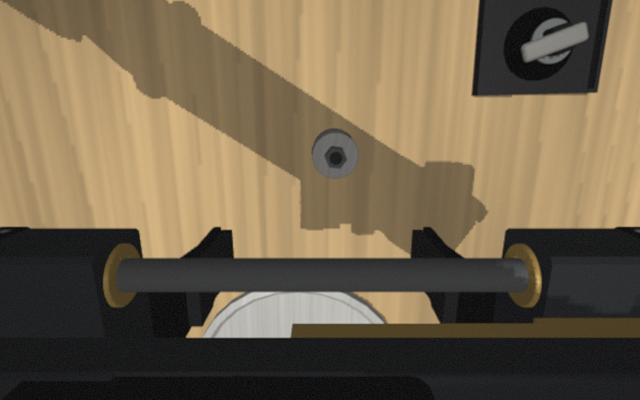

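The wrist view shows r with its hub at (336,156) and the steel rim circle around (334,154). The suction cup is at (540,42), and no other cutter is in view.

```bash
cat >> h.py <<'E'
def wmeas(tag,guess,rad,zr=.046,save=True):
    """guess world xy -> find dark hub blob & circle of steel top near it"""
    f,K,V,o=cam('wrist')
    def proj(P):
        q=V@np.append(P,1);return (K@(q[:3]/q[2]))[:2],q[2]
    p,d=proj(np.array([*guess,.06]));x0,y0=(p-35).astype(int);x0=max(x0,0);y0=max(y0,0)
    c=f[y0:y0+70,x0:x0+70];cv2.imwrite(f'pics/{tag}.png',cv2.resize(c[:,:,::-1],None,fx=7,fy=7,interpolation=2))
    print('t',o['time_s'],'tcp',o['tool_pos'].round(4),o['tool_rot'].round(2),'crop origin',x0,y0,'pred px',p.round(1))
    return f,K,V,o
E
python3 - <<'E'
from h import *
f,K,V,o=wmeas('w1r',(.432,-.292),.0225)
for z,p in((.06,(336,156)),(.046,(334.5,153.5))):print(plane(K,V,p,z))
ft,Kt,Vt,_=cam('top');print(plane(Kt,Vt,(np.array([721,350])/2.5+[160,135]),.06))
print(tri((K,V,(336,156)),(Kt,Vt,np.array([721,350])/2.5+[160,135])))
E
```

```text
t 3.3 tcp [ 0.4215 -0.3116  0.2226] [-1.7995e+02 -7.0000e-02  1.8000e-01] crop origin 298 121 pred px [333.1 156.9]
[ 0.4346933  -0.29116523  0.06      ]
[ 0.43381013 -0.29085315  0.046     ]
[ 0.43185508 -0.29213586  0.06      ]
(array([ 0.43306551, -0.29060799,  0.06437885]), np.float64(0.0014486393580384089))
```

View pics/w1r.png

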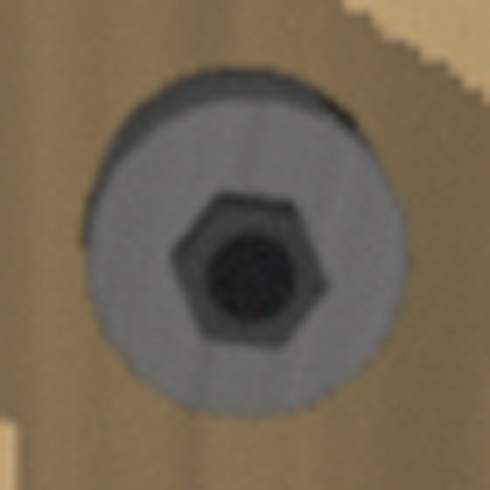

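```bash
python3 - <<'E'
from h import *
f,K,V,o=cam('wrist');print(o['tool_pos'])
for z,p in((.06,(333.3,159.3)),(.046,(332.9,157.3))):print(plane(K,V,p,z))
E
```

```text
[ 0.41949058 -0.31387367  0.22253208]
[ 0.43006863 -0.29663066  0.06      ]
[ 0.4301197  -0.29693169  0.046     ]
```

```bash
python3 -m pendant '[[0.03,-0.05,0.125,0,0,0],[0.06,-0.1,0.25,0,0,0],[0.1,-0.15,0.375,0,0,0],[0.12,-0.2,0.5,0,0,0],[0.12,-0.2,0.65,0,0,0],[0.12,-0.2,0.8,0,0,0],[0.12,-0.2,1,0,0,0],[0.12,-0.2,1,0,0,0]]'
python3 - <<'E'
from h import *
f,K,V,o=wmeas('w2r',(.431,-.2945),.0225)
E
```

```text
time_s: 4.45
tool_pos: [0.4297, -0.2938, 0.1206]
tool_rot: [-179.9, 0.2, -0.0]
force: [-0.1, -0.5, -0.5]
grip_width: 0.0871
t 4.45 tcp [ 0.4297 -0.2938  0.1206] [-1.7987e+02  1.6000e-01 -3.0000e-02] crop origin 288 176 pred px [323.9 211.2]
```

View pics/w2r.png

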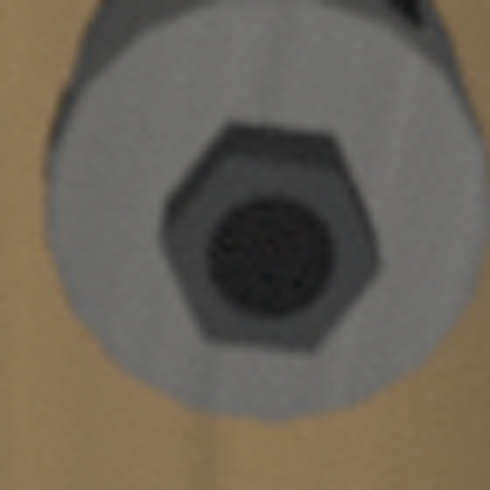

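```bash
python3 -m pendant '[[0.03,0,0.15,0,0,0],[0.03,0,0.3,0,0,0],[0.03,0,0.45,0,0,0],[0.03,0,0.6,0,0,0],[0.03,0,0.75,0,0,0],[0.03,0,0.9,0,0,0],[0.03,0,1,0,0,0],[0.03,0,1,0,0,0]]'; python3 -m pendant '[[0,0,0.06,0,0,0],[0,0,0.06,0,0,0],[0,0,0.06,0,0,0],[0,0,0.06,0,0,0],[0,0,0.06,0,0,0],[0,0,0.06,0,0,0],[0,0,0.06,0,0,0],[0,0,0.06,0,0,0]]' 30 25
```

```text
time_s: 5.5
tool_pos: [0.4336, -0.294, 0.0217]
tool_rot: [-179.9, 0.1, -0.0]
force: [0.5, -0.4, 0.5]
grip_width: 0.0873
time_s: 6.5
tool_pos: [0.4338, -0.2945, 0.0167]
tool_rot: [180.0, 0.0, -0.0]
force: [-3.0, -0.1, 3.9]
grip_width: 0.0443
```

```bash
python3 -m pendant '[[0,0,-0.2,0,0,0],[0,0,-0.45,0,0,0],[0,-0.1,-0.7,0,0,0],[0,-0.25,-0.9,0,0,0],[0,-0.45,-0.9,0,0,0],[0,-0.65,-0.9,0,0,0],[0,-0.83,-0.9,0,0,0],[0,-1,-0.9,0,0,0]]'; python3 -m pendant '[[0.125,-0.125,0,0,0,0],[0.25,-0.25,0,0,0,0],[0.375,-0.375,0,0,0,0],[0.5,-0.5,0,0,0,0],[0.625,-0.625,0,0,0,0],[0.75,-0.75,0,0,0,0],[0.875,-0.875,0,0,0,0],[1,-1,0,0,0,0]]'; python3 -m pendant '[[0.125,-0.125,0,0,0,0],[0.25,-0.25,0,0,0,0],[0.375,-0.375,0,0,0,0],[0.5,-0.5,0,0,0,0],[0.625,-0.625,0,0,0,0],[0.75,-0.75,0,0,0,0],[0.93,-0.97,0,0,0,0],[0.93,-0.97,0,0,0,0]]'
python3 - <<'E'
from h import *
for n in('wrist','top','scene'):
    f,K,V,o=cam(n);cv2.imwrite(f'pics/{n}2.png',f[:,:,::-1]);print(o['time_s'],o['tool_pos'],o['force'],o['grip_width'])
E
```

```text
time_s: 7.5
tool_pos: [0.4337, -0.1928, 0.1058]
tool_rot: [-180.0, 0.1, 0.0]
force: [-0.1, -0.5, -3.0]
grip_width: 0.0445
time_s: 8.5
tool_pos: [0.5342, -0.0934, 0.1061]
tool_rot: [-180.0, 0.0, -0.0]
force: [-0.4, -0.3, -2.5]
grip_width: 0.0445
time_s: 9.5
tool_pos: [0.6283, 0.006, 0.1066]
tool_rot: [-179.9, -0.0, 0.2]
force: [0.3, 0.7, -1.5]
grip_width: 0.0446
9.5 [0.62832248 0.00604876 0.10659063] [ 0.33040202  0.66026499 -1.48137726] 0.04462053696577579
9.55 [0.62754199 0.00419485 0.10634689] [ 0.03590227  0.45089073 -2.50883703] 0.04438179900870103
9.6 [0.62711971 0.00282183 0.10620799] [-0.17030728 -0.5313168  -2.52489867] 0.04446563237061987
```

View pics/wrist2.png

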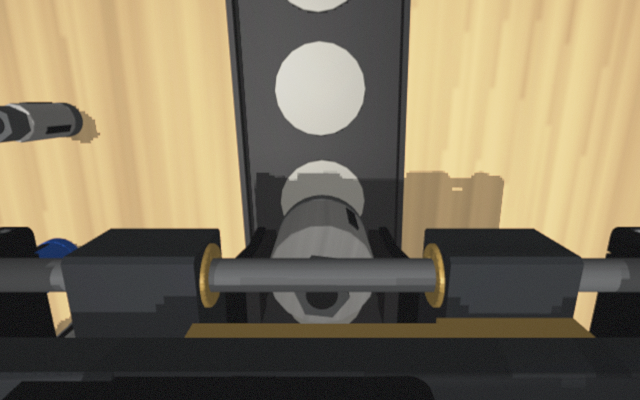

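View pics/scene2.png

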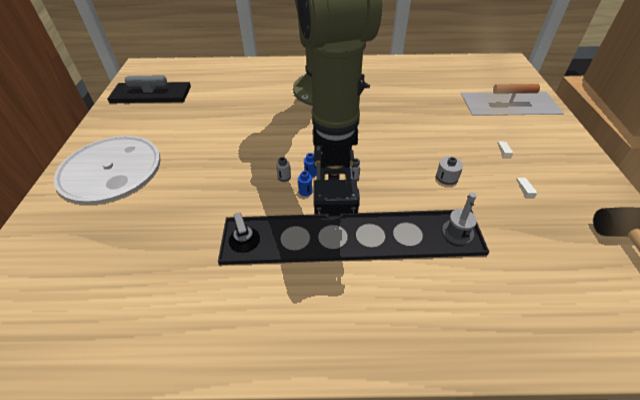

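```bash
python3 - <<'E'
from h import *
f=cv2.imread('pics/wrist2.png');m=((f.min(2)>150)).astype(np.uint8);m[:, :250]=0;m[:,400:]=0;m[170:]=0;m[:30]=0
cs,_=cv2.findContours(m,0,1);c=max(cs,key=cv2.contourArea);e=cv2.fitEllipse(c);print(e)
_,K,V,o=cam('wrist')
# use commanded pose
He=np.array(viewer.read_camera('wrist')['hand_eye']);T=np.diag([1,-1,-1,1.]);T[:3,3]=[.6274,.0026,.1065];V=np.linalg.inv(T@He)
print(plane(K,V,e[0],.007), o['tool_pos'])
for p in((322,160),(283,195),(364,195)):print(plane(K,V,p,.007))
E
```

```text
((319.4445495605469, 87.83270263671875), (88.23678588867188, 92.15544128417969), 179.29739379882812)
[0.62582723 0.08056371 0.007     ] [0.62691092 0.00198028 0.1062162 ]
[0.62763739 0.02935301 0.007     ]
[0.59801329 0.00254561 0.007     ]
[0.6595509  0.00255353 0.007     ]
```

```bash
python3 -m pendant '[[0.005,0.025,0.15,0,0,0],[0.005,0.025,0.3,0,0,0],[0.005,0.025,0.45,0,0,0],[0.005,0.025,0.6,0,0,0],[0.005,0.025,0.7,0,0,0],[0.005,0.025,0.78,0,0,0],[0.005,0.025,0.825,0,0,0],[0.005,0.025,0.825,0,0,0]]';  python3 -m pendant '[[0,0,0,0,0,0],[0,0,0,0,0,0],[0,0,0,0,0,0],[0,0,0,0,0,0],[0,0,-0.1,0,0,0],[0,0,-0.3,0,0,0],[0,0,-0.5,0,0,0],[0,0,-0.8,0,0,0]]' 65
```

```text
time_s: 10.75
tool_pos: [0.628, 0.0002, 0.0242]
tool_rot: [180.0, -0.0, -0.0]
force: [0.6, 0.0, -1.9]
grip_width: 0.0443
time_s: 11.75
tool_pos: [0.6276, 0.0, 0.1057]
tool_rot: [180.0, -0.0, -0.0]
force: [0.0, -0.1, -0.8]
grip_width: 0.0648
```

```bash
python3 - <<'E'
from h import *
f,K,V,o=cam('wrist');cv2.imwrite('pics/w3.png',cv2.resize(f[90:290,200:440,::-1],None,fx=3,fy=3,interpolation=2))
f,K,V,o=cam('scene');cv2.imwrite('pics/s3.png',cv2.resize(f[200:270,215:495,::-1],None,fx=2.8,fy=2.8,interpolation=2))
E
```

```text
(no output)
```

View pics/w3.png

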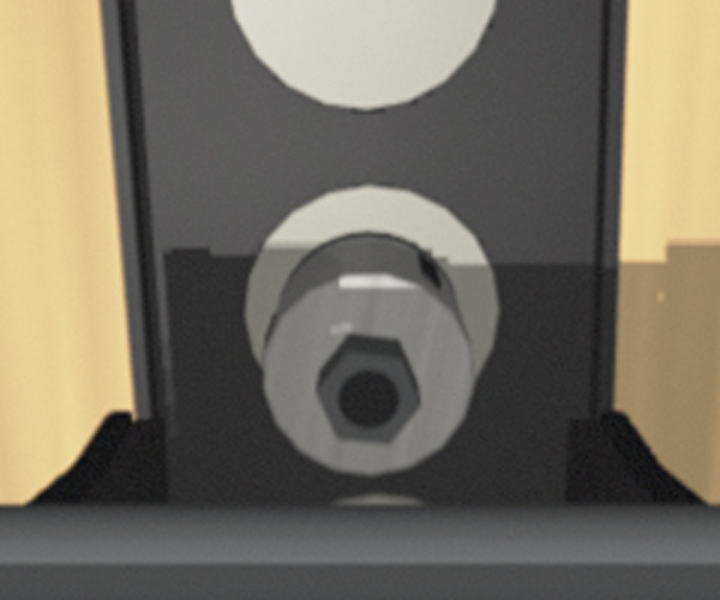

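View pics/s3.png

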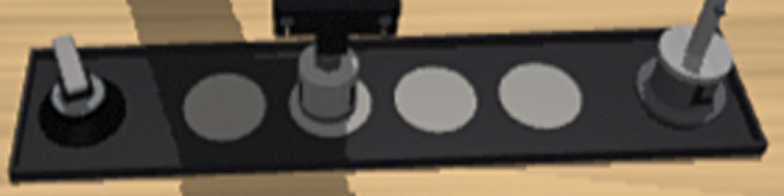

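```bash
cat >> h.py <<'E'
def Vc(x,y,z):
    c=viewer.read_camera('wrist');T=np.diag([1,-1,-1,1.]);T[:3,3]=[x,y,z]
    K=np.array([[c['fx'],0,c['cx']],[0,c['fy'],c['cy']],[0,0,1]]);return K,np.linalg.inv(T@np.array(c['hand_eye']))
E
python3 - <<'E'
from h import *
K,V=Vc(.6279,.0001,.1040)
g=lambda x,y,z:print(plane(K,V,(x/3+200-.33,y/3+90-.33),z).round(4))
g(368.5,375,.053);g(263,375,.053);g(474,375,.053);g(369,275,.053);g(369,475,.053)
print('hub');g(369,390,.067)
print('base top edge, ->+.0225');g(365,232,.007)
print('pad');g(372,184,.007);g(246,308,.007);g(499,308,.007);g(366,108,.007)
E
```

```text
[0.6284 0.     0.053 ]
[0.6064 0.     0.053 ]
[0.6505 0.     0.053 ]
[0.6285 0.0215 0.053 ]
[ 0.6286 -0.0225  0.053 ]
hub
[0.6285 0.0015 0.067 ]
base top edge, ->+.0225
[0.6277 0.0221 0.007 ]
pad
[0.6294 0.0339 0.007 ]
[0.5979 0.0028 0.007 ]
[0.6612 0.0028 0.007 ]
[0.6279 0.052  0.007 ]
```

r is standing on its pad, about 2 mm short in y and 1 mm in x. I'll re-grip and nudge it.

```bash
python3 -m pendant '[[0,0,0.15,0,0,0],[0,0,0.3,0,0,0],[0,0,0.45,0,0,0],[0,0,0.6,0,0,0],[0,0,0.7,0,0,0],[0,0,0.78,0,0,0],[0,0,0.8,0,0,0],[0,0,0.8,0,0,0]]';  python3 -m pendant '[[0,0,0,0,0,0],[0,0,0,0,0,0],[0,0,0,0,0,0],[0,0,0,0,0,0],[0,0,-0.04,0,0,0],[0.01,-0.02,-0.04,0,0,0],[0.01,-0.02,-0.02,0,0,0],[0.01,-0.02,0,0,0,0]]' 30;  python3 -m pendant '[[0,0,0,0,0,0],[0,0,0,0,0,0],[0,0,0,0,0,0],[0,0,0,0,0,0],[0,0,-0.1,0,0,0],[0,0,-0.3,0,0,0],[0,0,-0.6,0,0,0],[0,0,-0.9,0,0,0]]' 65; python3 - <<'E'
from h import *
f,K,V,o=cam('wrist');cv2.imwrite('pics/w4.png',cv2.resize(f[90:290,200:440,::-1],None,fx=3,fy=3,interpolation=2))
E
```

```text
time_s: 12.9
tool_pos: [0.6279, 0.0001, 0.0243]
tool_rot: [180.0, -0.0, -0.0]
force: [-0.2, -0.3, 0.8]
grip_width: 0.0654
time_s: 13.9
tool_pos: [0.6284, 0.0022, 0.0242]
tool_rot: [180.0, 0.0, -0.0]
force: [-3.4, 0.0, 9.7]
grip_width: 0.0441
time_s: 14.9
tool_pos: [0.6291, 0.0023, 0.1166]
tool_rot: [180.0, -0.1, 0.0]
force: [0.4, -1.4, -0.2]
grip_width: 0.0648
```

View pics/w4.png

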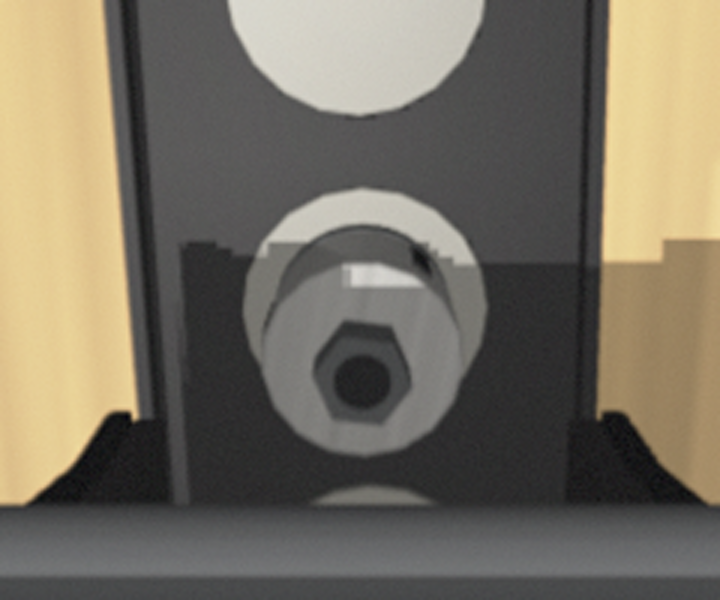

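```bash
python3 - <<'E'
from h import *
K,V=Vc(.6289,.0021,.1140)
g=lambda x,y,z:print(plane(K,V,(x/3+200-.33,y/3+90-.33),z).round(4))
g(362,359.5,.053);g(362,373,.067)
print('base edge');g(361,225,.007)
print('pad');g(365,187,.007);g(243,304,.007);g(488,304,.007);g(366,116,.007)
E
python3 -m pendant '[[-0.125,0.075,-0.06,0,0,0],[-0.25,0.15,-0.06,0,0,0],[-0.375,0.225,-0.06,0,0,0],[-0.5,0.3,-0.06,0,0,0],[-0.625,0.38,-0.06,0,0,0],[-0.75,0.46,-0.06,0,0,0],[-0.875,0.53,-0.06,0,0,0],[-1,0.6,-0.06,0,0,0]]' 87; python3 -m pendant '[[-0.125,0.075,0,0,0,0],[-0.25,0.15,0,0,0,0],[-0.375,0.225,0,0,0,0],[-0.5,0.3,0,0,0,0],[-0.625,0.38,0,0,0,0],[-0.75,0.46,0,0,0,0],[-0.97,0.58,0,0,0,0],[-0.97,0.58,0,0,0,0]]'
python3 - <<'E'
from h import *
f,K,V,o=cam('wrist');cv2.imwrite('pics/w5.png',cv2.resize(f[60:280,200:440,::-1],None,fx=2.7,fy=2.7,interpolation=2))
E
```

```text
[0.628  0.0024 0.053 ]
[0.6281 0.0038 0.067 ]
base edge
[0.6276 0.024  0.007 ]
pad
[0.6286 0.0338 0.007 ]
[0.5969 0.0033 0.007 ]
[0.6606 0.0033 0.007 ]
[0.6289 0.0514 0.007 ]
time_s: 16.0
tool_pos: [0.5278, -0.0583, 0.1201]
tool_rot: [180.0, -0.0, -0.0]
force: [0.7, -0.3, 0.7]
grip_width: 0.0869
time_s: 17.0
tool_pos: [0.4301, -0.1172, 0.1199]
tool_rot: [179.9, 0.0, -0.2]
force: [0.3, 0.4, -0.4]
grip_width: 0.0868
```

View pics/w5.png

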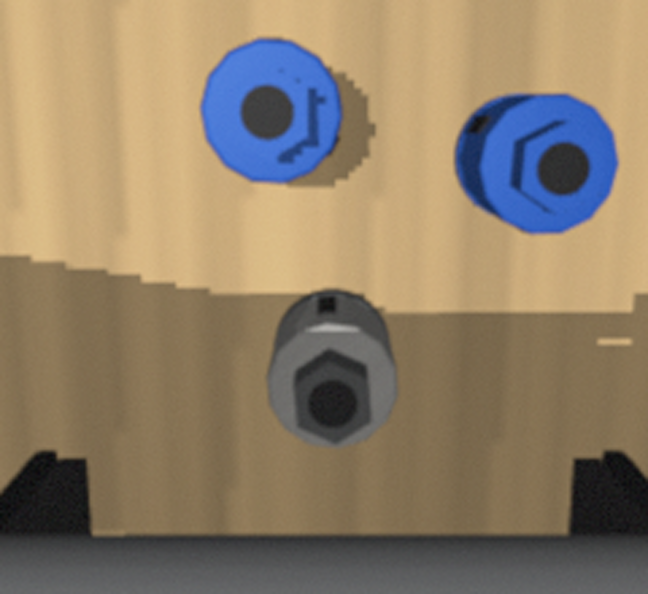

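r is now within about 1 mm of its pad centre. In this view q (steel) has its rim disc at crop (332,384), and the two blue look-alikes sit clear above it.

```bash
python3 - <<'E'
from h import *
K,V=Vc(.4319,-.1161,.12)
g=lambda x,y,z:print(plane(K,V,(x/2.7+200-.33,y/2.7+60-.33),z).round(4))
g(332.5,384,.046);g(332.5,400,.06);g(335,290,0);g(265,110,.06);g(563,168,.06)
E
```

```text
[ 0.4327 -0.1143  0.046 ]
[ 0.4327 -0.1144  0.06  ]
[ 0.4335 -0.0984  0.    ]
[ 0.4175 -0.0468  0.06  ]
[ 0.4849 -0.0595  0.06  ]
```

```bash
python3 -m pendant '[[0.01,-0.02,0.15,0,0,0],[0.01,-0.02,0.3,0,0,0],[0.01,-0.02,0.45,0,0,0],[0.01,-0.02,0.6,0,0,0],[0.01,-0.02,0.75,0,0,0],[0.01,-0.02,0.9,0,0,0],[0.01,-0.02,1,0,0,0],[0.01,-0.02,1,0,0,0]]'; python3 -m pendant '[[0,0,0.035,0,0,0],[0,0,0.035,0,0,0],[0,0,0.035,0,0,0],[0,0,0.035,0,0,0],[0,0,0.035,0,0,0],[0,0,0.035,0,0,0],[0,0,0.035,0,0,0],[0,0,0.035,0,0,0]]' 20 25
```

```text
time_s: 18.1
tool_pos: [0.432, -0.1136, 0.0192]
tool_rot: [-180.0, 0.1, -0.0]
force: [1.3, -0.6, -0.3]
grip_width: 0.0872
time_s: 19.1
tool_pos: [0.4323, -0.1139, 0.0165]
tool_rot: [180.0, 0.0, -0.0]
force: [-1.9, -0.2, 1.5]
grip_width: 0.0332
```

```bash
python3 -m pendant '[[0,0,-0.2,0,0,0],[0,0,-0.45,0,0,0],[0,0,-0.7,0,0,0],[0.2,-0.2,-0.9,0,0,0],[0.4,-0.4,-0.9,0,0,0],[0.6,-0.6,-0.9,0,0,0],[0.8,-0.8,-0.9,0,0,0],[1,-1,-0.9,0,0,0]]'; python3 -m pendant '[[0.125,-0.125,0,0,0,0],[0.25,-0.25,0,0,0,0],[0.375,-0.375,0,0,0,0],[0.5,-0.5,0,0,0,0],[0.625,-0.625,0,0,0,0],[0.75,-0.75,0,0,0,0],[0.94,-0.985,0,0,0,0],[0.94,-0.985,0,0,0,0]]'
python3 -m pendant '[[0,0,0.15,0,0,0],[0,0,0.3,0,0,0],[0,0,0.45,0,0,0],[0,0,0.6,0,0,0],[0,0,0.7,0,0,0],[0,0,0.78,0,0,0],[0,0,0.825,0,0,0],[0,0,0.825,0,0,0]]';  python3 -m pendant '[[0,0,0,0,0,0],[0,0,0,0,0,0],[0,0,0,0,0,0],[0,0,0,0,0,0],[0,0,-0.1,0,0,0],[0,0,-0.3,0,0,0],[0,0,-0.6,0,0,0],[0,0,-0.9,0,0,0]]' 60;python3 - <<'E'
from h import *
f,K,V,o=cam('wrist');cv2.imwrite('pics/w6.png',cv2.resize(f[90:290,200:440,::-1],None,fx=3,fy=3,interpolation=2))
E
```

```text
time_s: 20.1
tool_pos: [0.5332, -0.0133, 0.1062]
tool_rot: [-180.0, 0.0, -0.0]
force: [-0.7, -0.5, -0.9]
grip_width: 0.0334
time_s: 21.1
tool_pos: [0.6276, 0.088, 0.1066]
tool_rot: [-179.9, -0.0, 0.2]
force: [-1.1, -0.1, -0.5]
grip_width: 0.0333
time_s: 22.1
tool_pos: [0.6269, 0.0847, 0.0242]
tool_rot: [-180.0, -0.0, -0.0]
force: [0.0, 0.3, -0.9]
grip_width: 0.0332
time_s: 23.1
tool_pos: [0.6271, 0.0849, 0.1166]
tool_rot: [-180.0, -0.1, 0.0]
force: [-0.4, 0.9, -0.9]
grip_width: 0.0602
```

View pics/w6.png

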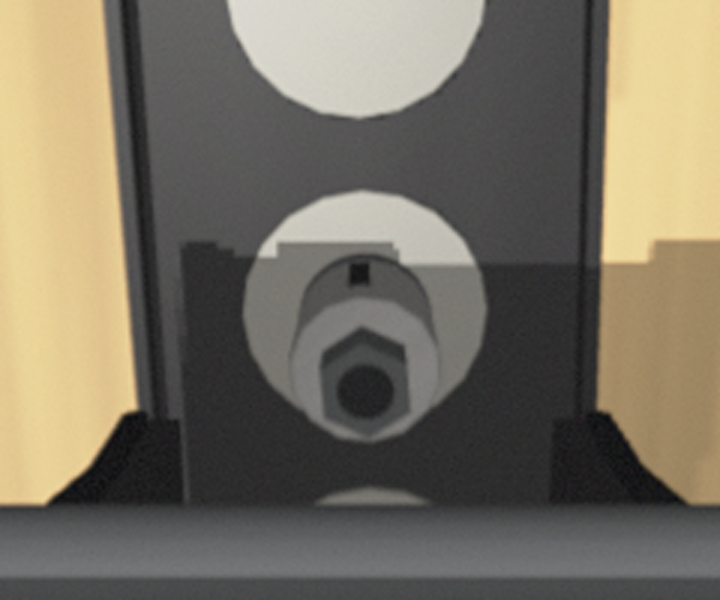

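q stands on the third pad. I'll check its offset and move over p.

```bash
python3 - <<'E'
from h import *
K,V=Vc(.6269,.0846,.1140)
g=lambda x,y,z:print(plane(K,V,(x/3+200-.33,y/3+90-.33),z).round(4))
g(364.5,369,.053);g(365,384,.067)
print('base edge-.017');g(361,254,.007)
print('pad');g(365,190,.007);g(243,306,.007);g(487,306,.007);g(366,119,.007)
E
python3 -m pendant '[[-0.125,0.03,-0.06,0,0,0],[-0.25,0.06,-0.06,0,0,0],[-0.375,0.09,-0.06,0,0,0],[-0.5,0.12,-0.06,0,0,0],[-0.625,0.15,-0.06,0,0,0],[-0.75,0.18,-0.06,0,0,0],[-0.875,0.21,-0.06,0,0,0],[-1,0.235,-0.06,0,0,0]]' 87; python3 -m pendant '[[-0.125,0,0,0,0,0],[-0.25,0,0,0,0,0],[-0.375,0,0,0,0,0],[-0.5,0,0,0,0,0],[-0.625,0,0,0,0,0],[-0.75,0,0,0,0,0],[-0.85,0,0,0,0,0],[-0.85,0,0,0,0,0]]'
python3 - <<'E'
from h import *
f,K,V,o=cam('wrist');cv2.imwrite('pics/w7.png',cv2.resize(f[60:280,200:440,::-1],None,fx=2.7,fy=2.7,interpolation=2))
E
```

```text
[0.6266 0.0827 0.053 ]
[0.6267 0.0839 0.067 ]
base edge-.017
[0.6256 0.099  0.007 ]
pad
[0.6266 0.1155 0.007 ]
[0.5949 0.0853 0.007 ]
[0.6583 0.0853 0.007 ]
[0.6269 0.1332 0.007 ]
time_s: 24.2
tool_pos: [0.5259, 0.0609, 0.12]
tool_rot: [180.0, -0.0, -0.0]
force: [-0.4, -0.1, 0.3]
grip_width: 0.0867
time_s: 25.2
tool_pos: [0.4412, 0.0608, 0.1201]
tool_rot: [179.9, -0.0, -0.0]
force: [1.1, -0.3, 0.7]
grip_width: 0.0871
```

View pics/w7.png

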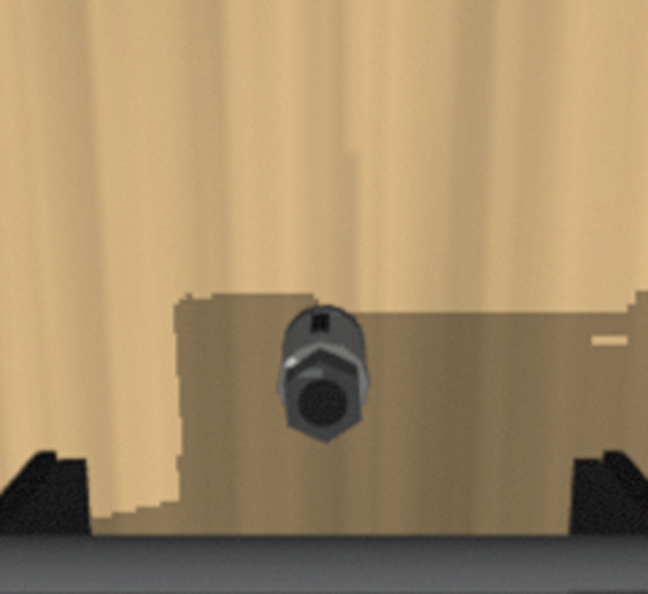

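```bash
python3 -m pendant '[[-0.014,-0.017,0.15,0,0,0],[-0.014,-0.017,0.3,0,0,0],[-0.014,-0.017,0.45,0,0,0],[-0.014,-0.017,0.6,0,0,0],[-0.014,-0.017,0.75,0,0,0],[-0.014,-0.017,0.9,0,0,0],[-0.014,-0.017,1,0,0,0],[-0.014,-0.017,1,0,0,0]]'; python3 -m pendant '[[0,0,0.035,0,0,0],[0,0,0.035,0,0,0],[0,0,0.035,0,0,0],[0,0,0.035,0,0,0],[0,0,0.035,0,0,0],[0,0,0.035,0,0,0],[0,0,0.035,0,0,0],[0,0,0.035,0,0,0]]' 10 25
```

```text
time_s: 26.25
tool_pos: [0.4396, 0.0629, 0.0192]
tool_rot: [-180.0, 0.1, 0.0]
force: [-0.3, 0.0, 0.2]
grip_width: 0.0868
time_s: 27.25
tool_pos: [0.4402, 0.0628, 0.0165]
tool_rot: [180.0, 0.0, -0.0]
force: [0.2, 0.0, 0.4]
grip_width: 0.023
```

```bash
python3 -m pendant '[[0,0,-0.2,0,0,0],[0,0,-0.45,0,0,0],[0,0,-0.7,0,0,0],[0.2,-0.1,-0.9,0,0,0],[0.4,-0.2,-0.9,0,0,0],[0.6,-0.3,-0.9,0,0,0],[0.8,-0.4,-0.9,0,0,0],[1,-0.5,-0.9,0,0,0]]'; python3 -m pendant '[[0.125,-0.08,0,0,0,0],[0.25,-0.16,0,0,0,0],[0.375,-0.24,0,0,0,0],[0.5,-0.32,0,0,0,0],[0.625,-0.4,0,0,0,0],[0.75,-0.48,0,0,0,0],[0.84,-0.537,0,0,0,0],[0.84,-0.537,0,0,0,0]]'
python3 -m pendant '[[0,0,0.15,0,0,0],[0,0,0.3,0,0,0],[0,0,0.45,0,0,0],[0,0,0.6,0,0,0],[0,0,0.7,0,0,0],[0,0,0.78,0,0,0],[0,0,0.825,0,0,0],[0,0,0.825,0,0,0]]';  python3 -m pendant '[[0,0,0,0,0,0],[0,0,0,0,0,0],[0,0,0,0,0,0],[0,0,0,0,0,0],[0,0,-0.1,0,0,0],[0,0,-0.3,0,0,0],[0,0,-0.6,0,0,0],[0,0,-0.9,0,0,0]]' 50;python3 - <<'E'
from h import *
f,K,V,o=cam('wrist');cv2.imwrite('pics/w8.png',cv2.resize(f[90:290,200:440,::-1],None,fx=3,fy=3,interpolation=2))
E
```

```text
time_s: 28.25
tool_pos: [0.5407, 0.1129, 0.1061]
tool_rot: [180.0, 0.0, -0.0]
force: [0.0, -0.5, -0.8]
grip_width: 0.0234
time_s: 29.25
tool_pos: [0.6247, 0.1672, 0.1064]
tool_rot: [-180.0, 0.0, 0.0]
force: [-0.4, 0.2, -1.1]
grip_width: 0.0234
time_s: 30.25
tool_pos: [0.6245, 0.1667, 0.0242]
tool_rot: [-180.0, -0.0, -0.0]
force: [0.5, -0.3, -1.6]
grip_width: 0.0231
time_s: 31.25
tool_pos: [0.6246, 0.1668, 0.1166]
tool_rot: [-180.0, -0.1, 0.0]
force: [-0.4, -0.1, -0.2]
grip_width: 0.0499
```

View pics/w8.png

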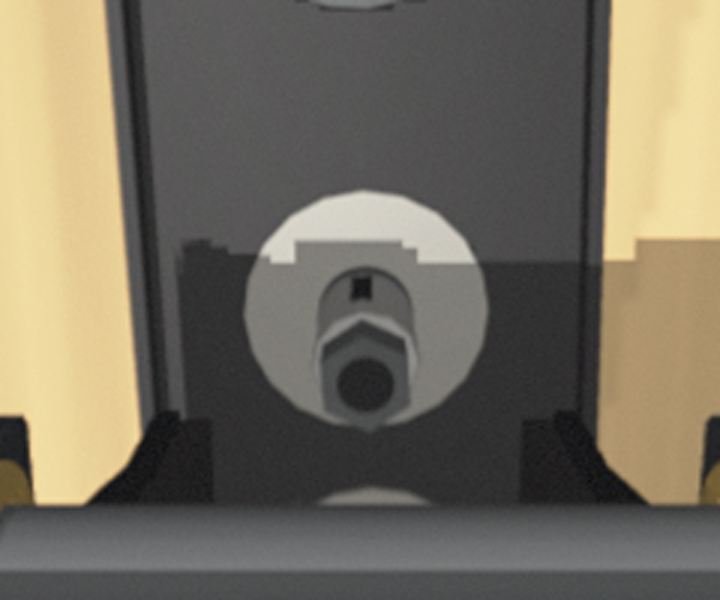

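```bash
python3 - <<'E'
from h import *
K,V=Vc(.6245,.1665,.1140)
g=lambda x,y,z:print(plane(K,V,(x/3+200-.33,y/3+90-.33),z).round(4))
g(366,380,.067)
print('base edge-.012');g(365,267,.007)
print('pad');g(365,190,.007);g(244,308,.007);g(489,308,.007)
E
python3 -m pendant '[[-0.125,-0.05,-0.06,0,0,0],[-0.25,-0.1,-0.06,0,0,0],[-0.375,-0.15,-0.06,0,0,0],[-0.5,-0.2,-0.06,0,0,0],[-0.625,-0.25,-0.06,0,0,0],[-0.75,-0.3,-0.06,0,0,0],[-0.875,-0.35,-0.06,0,0,0],[-1,-0.405,-0.06,0,0,0]]' 87; python3 -m pendant '[[-0.125,-0.125,0,0,0,0],[-0.25,-0.25,0,0,0,0],[-0.375,-0.375,0,0,0,0],[-0.5,-0.5,0,0,0,0],[-0.625,-0.625,0,0,0,0],[-0.75,-0.75,0,0,0,0],[-0.845,-0.9,0,0,0,0],[-0.845,-0.9,0,0,0,0]]'
python3 - <<'E'
from h import *
f,K,V,o=cam('wrist');cv2.imwrite('pics/w9.png',cv2.resize(f[60:280,200:440,::-1],None,fx=2.7,fy=2.7,interpolation=2))
E
```

```text
[0.6245 0.1667 0.067 ]
base edge-.012
[0.6242 0.1775 0.007 ]
pad
[0.6242 0.1974 0.007 ]
[0.5928 0.1666 0.007 ]
[0.6565 0.1666 0.007 ]
time_s: 32.35
tool_pos: [0.5235, 0.2073, 0.12]
tool_rot: [180.0, -0.0, -0.0]
force: [1.2, -0.7, 0.0]
grip_width: 0.0871
time_s: 33.35
tool_pos: [0.4387, 0.2988, 0.1202]
tool_rot: [-180.0, -0.0, 0.2]
force: [0.7, -0.1, 0.2]
grip_width: 0.0872
```

View pics/w9.png

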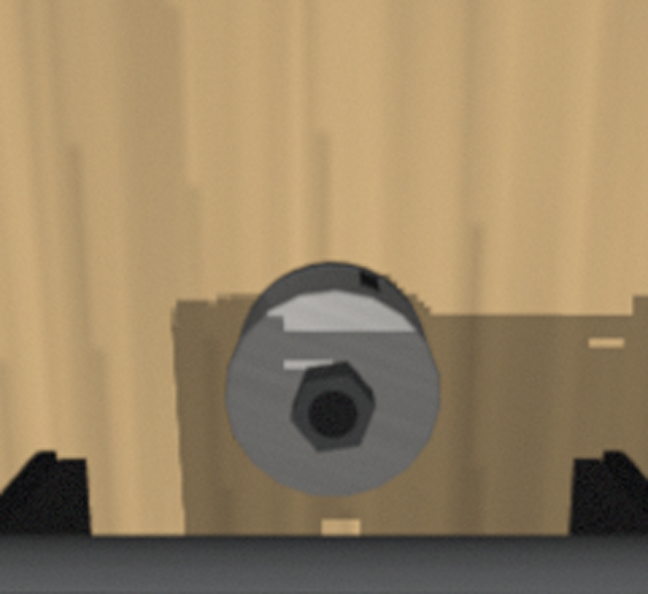

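p is centred to within 1 mm. s shows its rim disc at crop (333,393), with nothing else nearby.

```bash
python3 - <<'E'
from h import *
K,V=Vc(.4400,.297,.12)
g=lambda x,y,z:print(plane(K,V,(x/2.7+200-.33,y/2.7+60-.33),z).round(4))
g(333.5,393,.046);g(333,408,.06);g(333,262,0)
E
```

```text
[0.4411 0.2964 0.046 ]
[0.4409 0.2967 0.06  ]
[0.441  0.3231 0.    ]
```

```bash
python3 -m pendant '[[0.01,0.01,0.15,0,0,0],[0.01,0.01,0.3,0,0,0],[0.01,0.01,0.45,0,0,0],[0.01,0.01,0.6,0,0,0],[0.01,0.01,0.75,0,0,0],[0.01,0.01,0.9,0,0,0],[0.01,0.01,1,0,0,0],[0.01,0.01,1,0,0,0]]'; python3 -m pendant '[[0,0,0.035,0,0,0],[0,0,0.035,0,0,0],[0,0,0.035,0,0,0],[0,0,0.035,0,0,0],[0,0,0.035,0,0,0],[0,0,0.035,0,0,0],[0,0,0.035,0,0,0],[0,0,0.035,0,0,0]]' 40 30
```

```text
time_s: 34.45
tool_pos: [0.4403, 0.2958, 0.0192]
tool_rot: [180.0, 0.1, 0.0]
force: [-0.0, -0.2, 0.1]
grip_width: 0.087
time_s: 35.45
tool_pos: [0.4406, 0.2961, 0.0167]
tool_rot: [180.0, 0.0, -0.0]
force: [-3.6, -1.2, 6.2]
grip_width: 0.0554
```

```bash
python3 -m pendant '[[0,0,-0.2,0,0,0],[0,0,-0.45,0,0,0],[0,0.05,-0.7,0,0,0],[0,0.15,-0.9,0,0,0],[0,0.3,-0.95,0,0,0],[0,0.45,-0.95,0,0,0],[0,0.62,-0.95,0,0,0],[0,0.8,-0.95,0,0,0]]'; python3 -m pendant '[[0.075,0.125,0,0,0,0],[0.15,0.25,0,0,0,0],[0.225,0.375,0,0,0,0],[0.3,0.5,0,0,0,0],[0.375,0.625,0,0,0,0],[0.45,0.75,0,0,0,0],[0.525,0.875,0,0,0,0],[0.6,1,0,0,0,0]]'; python3 -m pendant '[[0.09,0.125,0,0,0,0],[0.18,0.25,0,0,0,0],[0.27,0.375,0,0,0,0],[0.36,0.5,0,0,0,0],[0.45,0.625,0,0,0,0],[0.54,0.75,0,0,0,0],[0.62,0.875,0,0,0,0],[0.7,1,0,0,0,0]]'; python3 -m pendant '[[0.08,0.125,0,0,0,0],[0.16,0.25,0,0,0,0],[0.24,0.375,0,0,0,0],[0.32,0.5,0,0,0,0],[0.4,0.625,0,0,0,0],[0.5,0.8,0,0,0,0],[0.599,0.955,0,0,0,0],[0.599,0.955,0,0,0,0]]'
python3 - <<'E'
from h import *
f,K,V,o=cam('wrist');cv2.imwrite('pics/w10.png',f[:,:,::-1]);print(o['tool_pos'])
E
```

```text
time_s: 36.45
tool_pos: [0.4411, 0.2155, 0.1122]
tool_rot: [180.0, -0.1, 0.0]
force: [-0.2, 0.4, -2.1]
grip_width: 0.0555
time_s: 37.45
tool_pos: [0.5013, 0.1152, 0.1115]
tool_rot: [180.0, 0.0, -0.0]
force: [0.4, -0.6, -3.0]
grip_width: 0.0552
time_s: 38.45
tool_pos: [0.5713, 0.0152, 0.1115]
tool_rot: [180.0, 0.0, -0.0]
force: [0.5, 0.1, -2.2]
grip_width: 0.0553
time_s: 39.45
tool_pos: [0.6312, -0.0821, 0.1112]
tool_rot: [180.0, 0.0, -0.2]
force: [-1.6, 0.2, -2.0]
grip_width: 0.0557
[ 0.63124425 -0.08212105  0.11117036]
```

View pics/w10.png

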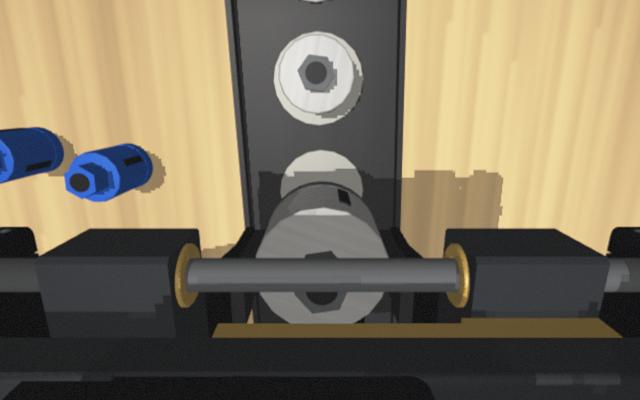

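s is over the last empty pad, next to the suction cup, with r on the neighbouring pad at (316,73). Lowering it now.

```bash
python3 -m pendant '[[0,0,0.15,0,0,0],[0,0,0.3,0,0,0],[0,0,0.45,0,0,0],[0,0,0.6,0,0,0],[0,0,0.75,0,0,0],[0,0,0.83,0,0,0],[0,0,0.875,0,0,0],[0,0,0.875,0,0,0]]';  python3 -m pendant '[[0,0,0,0,0,0],[0,0,0,0,0,0],[0,0,0,0,0,0],[0,0,0,0,0,0],[0,0,-0.1,0,0,0],[0,0,-0.3,0,0,0],[0,0,-0.6,0,0,0],[0,0,-0.9,0,0,0]]' 76;python3 - <<'E'
from h import *
f,K,V,o=cam('wrist');cv2.imwrite('pics/w11.png',cv2.resize(f[90:290,200:440,::-1],None,fx=3,fy=3,interpolation=2))
f,K,V,o=cam('scene');cv2.imwrite('pics/s11.png',cv2.resize(f[190:270,215:495,::-1],None,fx=2.8,fy=2.8,interpolation=2))
E
```

```text
time_s: 40.5
tool_pos: [0.631, -0.0795, 0.0243]
tool_rot: [180.0, -0.0, -0.0]
force: [0.6, 0.8, -3.6]
grip_width: 0.0557
time_s: 41.5
tool_pos: [0.6311, -0.0794, 0.1166]
tool_rot: [180.0, -0.1, 0.0]
force: [0.7, -0.0, 0.2]
grip_width: 0.0759
```

View pics/w11.png

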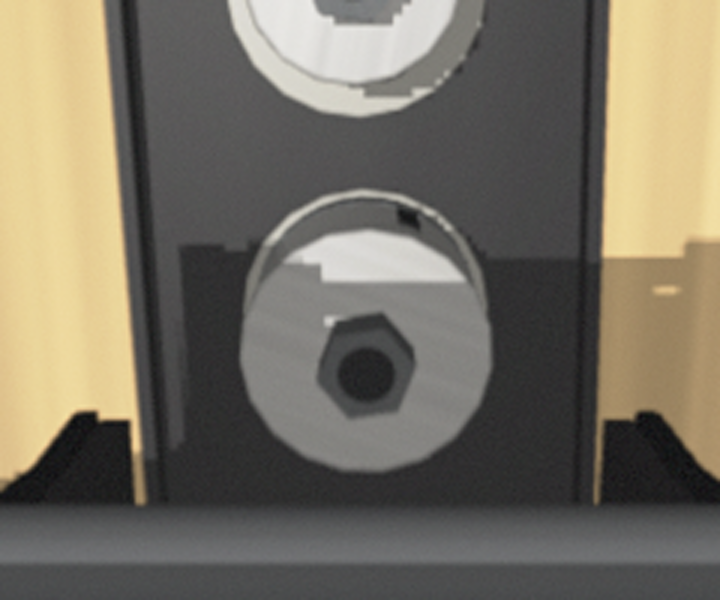

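View pics/s11.png

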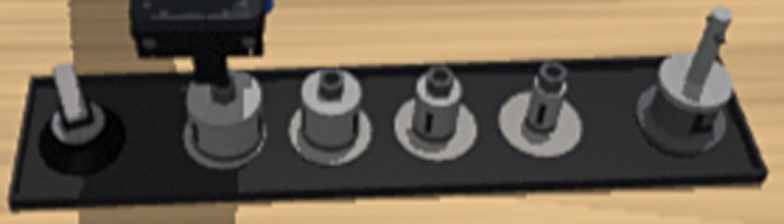

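s is centred too: the 3-pixel rim gap on the pad matches the expected 4 mm to within about 1 mm. I'll retreat and check all four with the fixed cameras.

```bash
python3 -m pendant '[[0,0,-0.15,0,0,0],[0,0,-0.3,0,0,0],[0,0,-0.45,0,0,0],[-0.2,0,-0.6,0,0,0],[-0.4,0,-0.75,0,0,0],[-0.6,0,-0.9,0,0,0],[-0.8,0,-1,0,0,0],[-1,0,-1,0,0,0]]' 
python3 - <<'E'
from h import *
fs,Ks,Vs,o=cam('scene');cv2.imwrite('pics/s12.png',cv2.resize(fs[190:270,215:495,::-1],None,fx=2.8,fy=2.8,interpolation=2))
ft,Kt,Vt,o=cam('top');cv2.imwrite('pics/t12.png',cv2.resize(ft[135:215,185:435,::-1],None,fx=3,fy=3,interpolation=2));cv2.imwrite('pics/s12f.png',fs[:,:,::-1]);print(o['time_s'])
E
```

```text
time_s: 42.6
tool_pos: [0.5306, -0.0793, 0.2155]
tool_rot: [180.0, -0.1, 0.0]
force: [-0.1, -0.2, -0.0]
grip_width: 0.0755
42.65
```

View pics/s12.png

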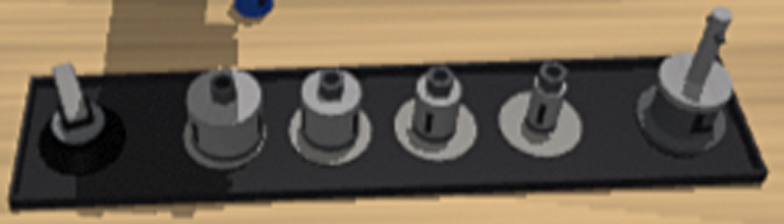

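View pics/t12.png

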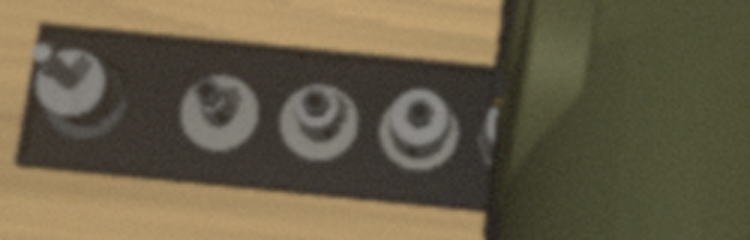

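```bash
python3 - <<'E'
from h import *
_,Ks,Vs,o=cam('scene')
P=[(.6306,-.0801),(.6285,.0023),(.6264,.0842),(.6241,.1664)]
for k,p,t in zip('srqp',[(223,77),(331.5,75),(440,73),(552,71)],P):
    print(k,((plane(Ks,Vs,(p[0]/2.8+215-.33,p[1]/2.8+190-.33),.067)[:2]-t)*1000).round(1))
E
```

```text
s [-6.7  2.5]
r [-5.1  0.4]
q [-3.6 -1.1]
p [-1.8 -0.3]
```

```bash
python3 - <<'E'
import cv2
f=cv2.imread('pics/s12f.png')[205:255,275:430];cv2.imwrite('pics/s13.png',cv2.resize(f,None,fx=5,fy=5,interpolation=2))
E
```

```text
(no output)
```

View pics/s13.png

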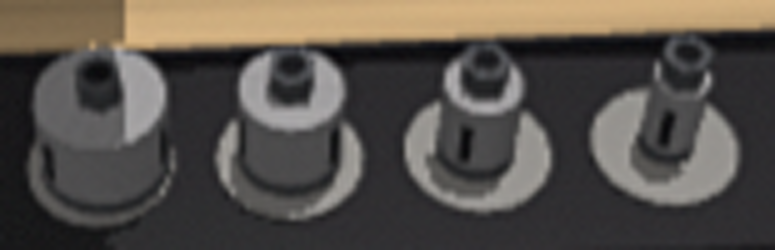

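```bash
python3 - <<'E'
from h import *
_,Ks,Vs,o=cam('scene')
P=[(.6306,-.0801),(.6285,.0023),(.6264,.0842),(.6241,.1664)]
g=lambda p,z:plane(Ks,Vs,(p[0]/5+275-.4,p[1]/5+205-.4),z)[:2]
for k,h,b,pb,r,t in zip('srqp',[(98,67),(294,66),(486,62),(688,54)],[(102,213),(290,197),(477,178),(668,158)],[(102,226),(290,219),(480,211),(665,206)],(28,22.5,17,12),P):
    print(k,((g(h,.067)-t)*1000).round(1),'base',((g(b,.007)-t)*1000-[r,0]).round(1),'padedge',((g(pb,.007)-t)*1000-[32,0]).round(1))
print(o['time_s'])
E
```

```text
s [-4.4  2.3] base [-2.3  1.6] padedge [0.5 1.8]
r [-1.4  0.9] base [-1.9 -0.6] padedge [ 0.2 -1. ]
q [-0.1 -1.5] base [-3.1 -1.5] padedge [-0.5 -2. ]
p [-0.7  0.3] base [-5.3  0.3] padedge [ 0.5 -5.3]
42.75
```

The scene edges are too coarse for a firm check, at ±3 mm. I'll look straight down with the wrist camera, which removes the height parallax.

```bash
python3 -m pendant '[[0.125,0.1,0,0,0,0],[0.25,0.2,0,0,0,0],[0.375,0.3,0,0,0,0],[0.5,0.4,0,0,0,0],[0.625,0.5,0,0,0,0],[0.75,0.6,0,0,0,0],[1,0.7,0,0,0,0],[1,0.7,0,0,0,0]]' 
python3 - <<'E'
from h import *
f,K,V,o=cam('wrist');cv2.imwrite('pics/w14.png',cv2.resize(f[0:180,220:420,::-1],None,fx=3.3,fy=3.3,interpolation=2))
E
python3 -m pendant '[[0,-0.1,0,0,0,0],[0,-0.25,0,0,0,0],[0,-0.4,0,0,0,0],[0,-0.55,0,0,0,0],[0,-0.7,0,0,0,0],[0,-0.82,0,0,0,0],[0,-0.82,0,0,0,0],[0,-0.82,0,0,0,0]]' 
python3 - <<'E'
from h import *
f,K,V,o=cam('wrist');cv2.imwrite('pics/w15.png',cv2.resize(f[0:180,220:420,::-1],None,fx=3.3,fy=3.3,interpolation=2))
E
```

```text
time_s: 43.8
tool_pos: [0.6317, -0.1506, 0.2133]
tool_rot: [-179.9, 0.0, -0.1]
force: [0.3, 0.1, -0.1]
grip_width: 0.0761
time_s: 44.85
tool_pos: [0.6307, -0.0683, 0.2139]
tool_rot: [180.0, 0.0, -0.1]
force: [0.5, 0.1, 0.0]
grip_width: 0.0758
```

View pics/w14.png

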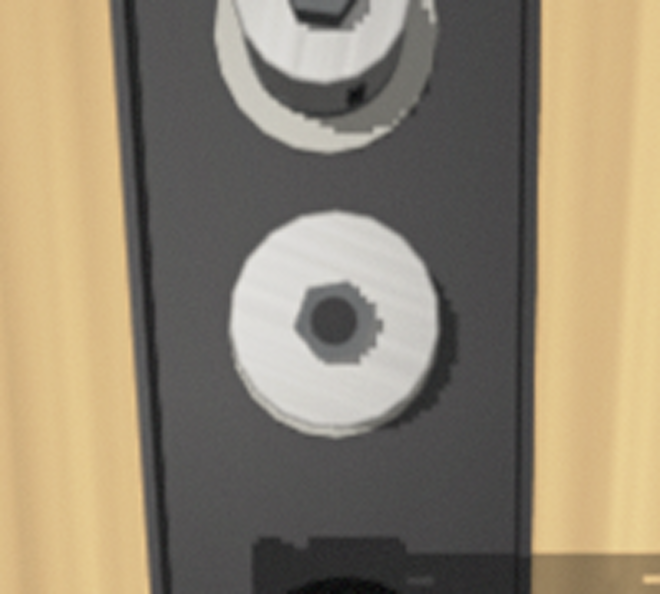

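View pics/w15.png

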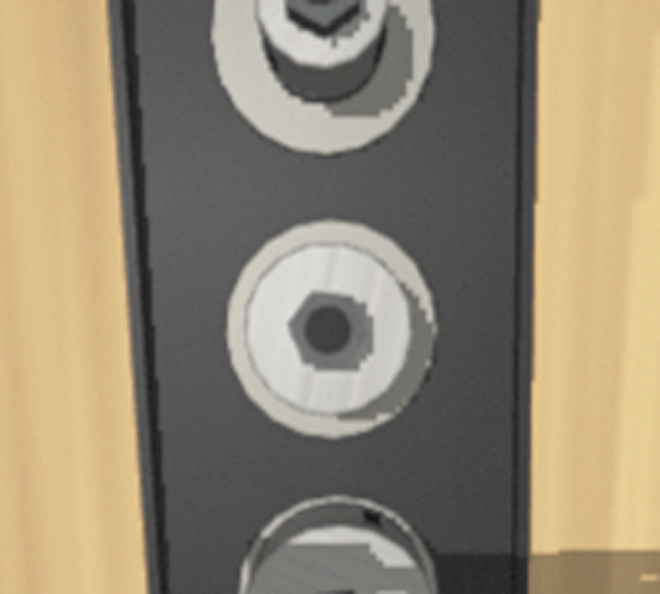

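Straight down, r is within about 1.2 mm: disc at (327,327) against pad at (332,329). s sits about 2.5 mm too far in +y: disc row 319 against pad centre row about 329. There is plenty of time, so I'll nudge s.

```bash
python3 -m pendant '[[0,0.06,0.125,0,0,0],[0,0.12,0.25,0,0,0],[0,0.12,0.375,0,0,0],[0,0.12,0.5,0,0,0],[0,0.12,0.625,0,0,0],[0,0.12,0.75,0,0,0],[0,0.12,0.875,0,0,0],[0,0.12,1,0,0,0]]'; python3 -m pendant '[[0,0,0.15,0,0,0],[0,0,0.3,0,0,0],[0,0,0.45,0,0,0],[0,0,0.6,0,0,0],[0,0,0.75,0,0,0],[0,0,0.85,0,0,0],[0,0,0.9,0,0,0],[0,0,0.9,0,0,0]]';  python3 -m pendant '[[0,0,0,0,0,0],[0,0,0,0,0,0],[0,0,0,0,0,0],[0,0,0,0,0,0],[0,0,-0.04,0,0,0],[0,0.023,-0.04,0,0,0],[0,0.023,-0.02,0,0,0],[0,0.023,0,0,0,0]]' 40;  python3 -m pendant '[[0,0,0,0,0,0],[0,0,0,0,0,0],[0,0,0,0,0,0],[0,0,0,0,0,0],[0,0,-0.1,0,0,0],[0,0,-0.3,0,0,0],[0,0,-0.6,0,0,0],[0,0,-0.9,0,0,0]]' 76
python3 -m pendant '[[0,0,-0.2,0,0,0],[0,0.1,-0.4,0,0,0],[0,0.2,-0.6,0,0,0],[0,0.35,-0.8,0,0,0],[0,0.5,-1,0,0,0],[0,0.68,-1,0,0,0],[0,0.68,-1,0,0,0],[0,0.68,-1,0,0,0]]'
python3 - <<'E'
from h import *
f,K,V,o=cam('wrist');cv2.imwrite('pics/w16.png',cv2.resize(f[0:180,220:420,::-1],None,fx=3.3,fy=3.3,interpolation=2))
E
```

```text
time_s: 45.9
tool_pos: [0.6307, -0.0795, 0.1132]
tool_rot: [180.0, -0.0, -0.0]
force: [0.7, 0.1, -0.1]
grip_width: 0.0759
time_s: 46.9
tool_pos: [0.6306, -0.0795, 0.0238]
tool_rot: [-180.0, 0.0, -0.0]
force: [0.3, 0.1, -1.2]
grip_width: 0.0759
time_s: 47.9
tool_pos: [0.6303, -0.0821, 0.0244]
tool_rot: [180.0, 0.1, -0.0]
force: [-5.2, -0.7, 9.8]
grip_width: 0.0558
time_s: 48.9
tool_pos: [0.6311, -0.0817, 0.1166]
tool_rot: [180.0, -0.1, 0.0]
force: [0.1, -0.5, 0.2]
grip_width: 0.0759
time_s: 49.9
tool_pos: [0.63, -0.1493, 0.2128]
tool_rot: [-179.9, 0.1, 0.0]
force: [0.4, 0.4, -0.5]
grip_width: 0.0762
```

View pics/w16.png

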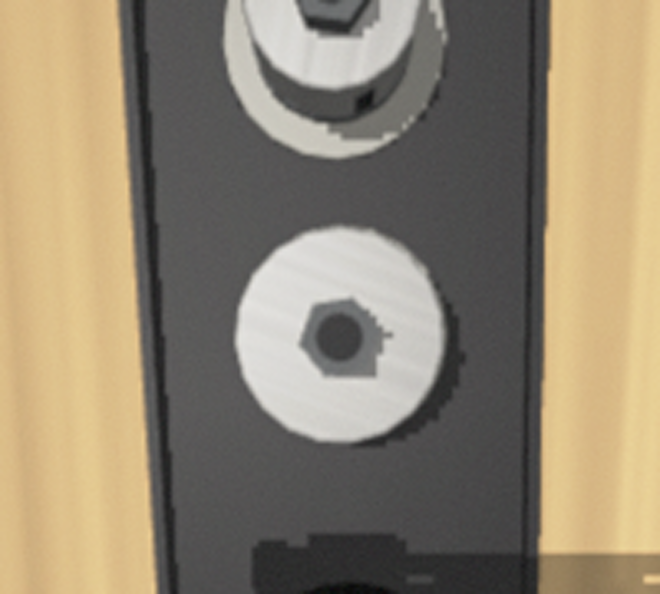

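The pad is now hidden evenly under s: disc row 334, pad centre about 334. The gripper is clear of everything, so I'm handing in.

```bash
python3 -c "
from cell import env
print(env.sign_off())"
```

```text
the job is handed in; nothing more can be done
None
```

All four cutters stand upright, hub up, on the pads and released: 24, 34, 45 and 56 mm from the socket towards the suction cup. The job was handed in at about 50 s of the 93 s. I never touched the suction cup or the two blue look-alikes.

I nudged two cutters after placing them: r (45 mm) by about 2 mm and s (56 mm) by 2.3 mm.

**Last wrist-camera checks, offset from pad centre:**

| Cutter | Offset |
|---|---|
| p (24 mm) | under 1 mm |
| q (34 mm) | about 1.2 mm short along the row |
| r (45 mm) | about 1.2 mm |
| s (56 mm) | under 1 mm |

I checked r and s from straight above. For p and q I only have the angled view taken just after release.

**Disagreements:**
- **Early positions:** the wrist and fixed cameras disagreed by up to 5 mm along the row. I corrected for this by comparing each placed cutter with its pad in the same picture.
- **Scene camera:** its coarser edges suggested offsets of up to 5 mm across the tray. Those readings didn't agree with each other, and the views from above showed no such offset for r or s. For p and q I went by the close wrist views, which showed about zero across the tray.

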